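# Get the pulley out from behind the tall stock and restore the shelf bay

### The job

A customer wants the small pulley that is boxed in at the middle of the stock bay. First stand the three tall things around it (carton, can, bottle) upright on the black rubber mat, then fetch the pulley and lay it flat in the middle of the scale's round pan, and only then put the carton, the can and the bottle back upright, each exactly where it stood at the start. Do not tip the tall things over or shift the other small stock in the bay.

Things in the scene. Friction and masses are not known exactly. Their poses are not given: they have to be found in the camera images.
- carton_c (a point): Plain brown cardboard carton with a square base, 44 x 44 x 80 mm tall, about 0.16 kg. Stands upright; the point is at its centre, half-way up, z axis up. Best gripped 10 to 15 mm above that: the fingers then clear the low stock around it, and the gripper's body its top. x and y axes are square to its side faces. Starts in one of the three places around the pulley (varies) and must go back there.
- can_c (a point): Round steel can, paper label, plain flat lid with a small dark tab, 46 mm across the rims (44 mm between them), 80 mm tall, about 0.25 kg. Stands upright; the point is at its centre, half-way up, z axis up. Best gripped 10 to 15 mm above that: the fingers then clear the low stock around it, and the gripper's body its top. Starts in one of the three places around the pulley (varies) and must go back there.
- bottle_c (a point): White plastic bottle with a grey band and a black screw cap, round, 44 mm across up to 62 mm height, then a shoulder and a cap 27 mm across; 84 mm tall in all, about 0.14 kg. Stands upright; the point is at its centre, half-way up, z axis up. Best gripped 10 to 15 mm above that: the fingers then clear the low stock around it, and the gripper's body its top. Starts in one of the three places around the pulley (varies) and must go back there.
- pulley_c (a point): Small aluminium V-belt pulley wheel lying flat, 46 mm across and 22 mm thick, dark bore in its middle, about 0.11 kg. The point is at its centre, 11 mm above its underside, z axis up. It lies 55 to 62 mm (centre to centre, give or take 3 mm) from each of the three tall things, which stand on three sides of it, so there is no room for a gripper until they are gone.
- bay: The stock bay, fixed: a low grey sheet-steel shelf section 240 mm (its x, depth) by 260 mm (its y). Origin at the centre of its underside; its floor is 10 mm above the work surface. Back wall on its +x edge, its top 50 mm above the work surface; side lips up to 24 mm above the work surface; open towards -x, the robot's side. The pulley starts at about x = +20 mm, y = 0 here, the tall things at about (-35, 0), (20, 62) and (20, -62) mm.
- mat: Black rubber mat, fixed flat on the counter to the left or right of the bay, 300 mm (its x) by 120 mm (its y), 4 mm thick: the side area for the tall things. Origin at the centre of its underside. There is room for the three in a row along its x axis, 95 mm apart.
- scale_pan (a point): Centre of the top face of the round steel weighing pan, 90 mm across and 6 mm thick, flat without a rim, 54 mm above the work surface. It sits over the middle of a white counter scale (170 x 150 mm, 36 mm high), fixed, on the other side of the bay from the mat. The pan does not give under load.
- tape: Grey roll of tape lying flat in the bay, a ring 54 mm across, hole 36 mm, 19 mm high; to be left alone. Origin at the centre of its underside.
- packet: Small flat cardboard packet lying in the bay, 34 x 48 x 22 mm high; to be left alone. Origin at the centre of its underside.
- junction: White round junction box lying in the bay, 52 mm across, 20 mm high; to be left alone. Origin at the centre of its underside.
Mind the look-alikes: they are no part of the job. Leave any blue or pink look-alike of the part that bears pulley_c alone.

How it is judged:
By the outcome, as a careful person would: the job done as asked, in the order asked, and still so for the second after the job is handed in, with the robot touching nothing.
It also fails if it takes over 131 s, if anything falls off the work surface, if the arm or the gripper's body presses on something with over 40 N, if the wrist force passes 120 N, or if a joint passes its speed limit or range.

### The arm

A 7-joint arm with a two-finger parallel gripper is mounted at the origin on the work surface. World frame = base frame: x ahead of the robot, y to its left, z up, the work surface at z = 0. Lengths are in m, angles in rad, forces in N, time in s.
With the tool pointing down it reaches from about 0.425 to 1.025 m from the base axis. Payload 9.4 kg.
Tool frame: the origin (TCP) lies between the finger pads; the fingertips stand 22 mm ahead of it and the grasp point (between the pads) lies 3 mm ahead of it; z points along the fingers, x is the direction in which the jaws open and shut, and the axes are right-handed (so a half turn about z gives the same grasp; the last joint's range is limited). The gripper opens to 85 mm and grips with 20 to 120 N. Pads are 22 mm wide; open, the fingers measure 114 mm over their backs; the gripper's body (76 mm by 85 mm) begins 54 mm behind the grasp point. The pads swing forward as they close: fully open they stand 13 mm farther back than shut.
Start: joints at [1.161, 0.599, -0.003, 1.599, 0.002, 0.943, -0.08], TCP at [0.237, -0.685, 0.253] pointing down, gripper open.
Joint ranges: [-2.57, 2.57], [-0.35, 1.97], [-1.29, 1.29], [0.11, 2.56], [-1.05, 4.19], [0.11, 1.86], [-2.63, 2.63]. Speed limits (rad/s): [2.22, 2.22, 3.01, 3.01, 3.14, 3.14, 3.14].

### API

Orientations are given as a unit quaternion [x, y, z, w].
In Python, from workcell import bot gives the robot as it stands.
- The arm moves only by the tool step_arm, never from a script. Its argument "commands" is a list that holds one entry, the list of rows, each a list of 7 numbers: the turn, a rotation vector about the tool's x, y, z in units of 8 degrees (1.0 is 8 degrees), then the shift along the tool's x, y, z in units of 30 mm (1.0 is 30 mm), then the gripper's target within -1 to 1 (fully open at 1, half-way at 0, shut at -1). In form: [[[rx, ry, rz, dx, dy, dz, fingers], ...]]. A call has 1 to 20 rows; each row shifts and turns the commanded pose from where the row before left it, along the tool's axes as they then stand; what a row does not reach is not made up. A row lasts 1/10 s, in which the tool goes at most 50 mm and 8.59 degrees, less where a joint would pass 70% of its speed; a pose out of reach is approached as far as the arm can. A call is refused whole if a number of a shift passes 1 or a number of a turn 1, either way. A call with a gripper value outside its range is refused whole. The fingers move at their own pace and stop on an object; "newtons" is the grip in N (left out, the last holds). Time passes only in rows, so rows that do not move let the fingers close. It gives the time, the measured TCP pose, the force and the opening at its end, in the units of the state.
- bot.read_state(): the state, without advancing time (a new reading comes with each control period).
- bot.capture(name): name is "scene" or "top"; returns the picture (480x640x3 uint8, blue, green, red); there is no depth.
- bot.camera_model(name): a dict with "K" (3x3 intrinsics, pixels), "T" (4x4, takes a point from camera to world coordinates). Camera axes: x right, y up, looking along -z (the intrinsics and any distortion apply to the point x, -y, -z); pixel columns grow to the right and rows downward; lengths in m; the calibration is good to about 2 mm. A picture is of the moment at which its call begins. camera_model takes no time and is no camera call.
- bot.finish_job(): hands the job in, once; it reports no verdict.
Trained networks look in the newest picture that a camera, given by its name, has taken for a name from the list of things; names that differ only in an ending like _2 or _b are one class to them, and where a whole thing is asked for, a point or a joint stands for the part that bears it (a point fixed in the world has none). Each returns a list of dicts, best first, with "conf" (0 to 1); they miss things now and then, are a little off and sometimes report something else, mostly with a low value. They report only what shows in the picture. A call takes as long as a camera call. They do not tell look-alikes from the thing itself.
- bot.look_for(target, camera): "point" ([x, y, z] in m, in world coordinates, good to about 4 mm: the middle of the surface that is visible of it).
The state is a dict: "time_s": time; "joint_positions": joint angles; "joint_vel": joint speeds; "joint_efforts": joint torques, N m; "eef_pos": TCP position; "tool_rot": TCP orientation; "force": force on the tool from outside, world axes, zero at the start; "torque": the same for the moment, N m; "grip_width": finger opening in m.
Only numpy, scipy, OpenCV 4.12 (cv2) and the standard library are available. Lean on these libraries where they do the work, as an engineer would, in place of code of your own. Each camera call takes 0.05 s, during which the arm holds its last target. There are 200 camera calls.

## Working session

There is one attempt and no reset: what is moved stays moved. The work goes in short steps, Python scripts to look and compute and a tool call to move; the robot and the scene stay as the last step left them, time stands still between calls to the robot, and variables do not carry over. Pictures are saved under pics/ and viewed, about 12 in all and at most 16, crops included, and the job is handed in when it is done.

Besides the shell and the picture viewer there is one more tool, called after "Call:" as name(argument=value, ...), one argument or row to a line, values as JSON. step_arm: Moves the arm, as the interface text tells. Its arguments: {"type":"object","properties":{"commands":{"type":"array"},"newtons":{"type":"number"}},"required":["commands"]}

```bash
ls; mkdir -p pics
python3 - <<'E'
from workcell import bot
import cv2
for n in ("scene","top"):
    cv2.imwrite(f"pics/{n}0.png",bot.capture(n))
    m=bot.camera_model(n);print(n,m)
    for t in ["carton_c","can_c","bottle_c","pulley_c","bay","mat","scale_pan","tape","packet","junction"]:
        print(t,[([round(float(v),4) for v in d["point"]],round(d["conf"],2)) for d in bot.look_for(t,n)][:4])
s=bot.read_state();print(s)
E
```

```text
pics
scene {'K': array([[609.30303059,   0.        , 317.13297593],
       [  0.        , 609.30303059, 248.36438615],
       [  0.        ,   0.        ,   1.        ]]), 'T': array([[ 0.07437292, -0.76232653,  0.64290507,  1.27518072],
       [ 0.99722634,  0.05499131, -0.05015561, -0.06638868],
       [ 0.00288076,  0.64485209,  0.76430196,  0.90572352],
       [ 0.        ,  0.        ,  0.        ,  1.        ]])}
carton_c [([0.5867, 0.0353, 0.0759], 0.74)]
can_c [([0.6394, -0.029, 0.0759], 0.79)]
bottle_c [([0.6293, 0.0969, 0.0699], 0.68)]
pulley_c [([0.6006, -0.1529, 0.0221], 0.8), ([0.6642, 0.2205, 0.0247], 0.71), ([0.6325, 0.0362, 0.0308], 0.63), ([0.6847, -0.0448, 0.0281], 0.29)]
bay [([0.6426, 0.0211, 0.0079], 0.84)]
mat [([0.4676, -0.2896, 0.0071], 0.63)]
scale_pan []
tape [([0.5238, 0.1158, 0.0252], 0.6)]
packet [([0.6865, 0.1108, 0.0313], 0.61)]
junction [([0.6854, -0.0436, 0.0295], 0.86)]
top {'K': array([[591.78648604,   0.        , 324.51906825],
       [  0.        , 591.78648604, 246.06429031],
       [  0.        ,   0.        ,   1.        ]]), 'T': array([[-0.01
[... 724 characters left out ...]
me_s': 1.1, 'joint_positions': array([ 1.1612899 ,  0.59928921, -0.00248836,  1.59941366,  0.00180947,
        0.94291781, -0.07976246]), 'joint_vel': array([0.00065461, 0.00206647, 0.00067667, 0.00080711, 0.00020651,
       0.00092426, 0.00099281]), 'joint_efforts': array([ 2.26353472e-04, -7.76248384e+01,  1.56424060e+00, -2.58386582e+01,
        1.25501529e-02,  2.17974295e-03, -3.80260508e-05]), 'eef_pos': array([ 0.23683529, -0.68521196,  0.25327781]), 'tool_rot': array([ 8.14478042e-01, -5.80194380e-01, -2.66969798e-05,  1.94272811e-05]), 'force': array([-0.72507233,  0.11108559, -0.1268376 ]), 'torque': array([-0.01861692,  0.00386088, -0.02109591]), 'grip_width': 0.08541139928652994}
```

View pics/top0.png

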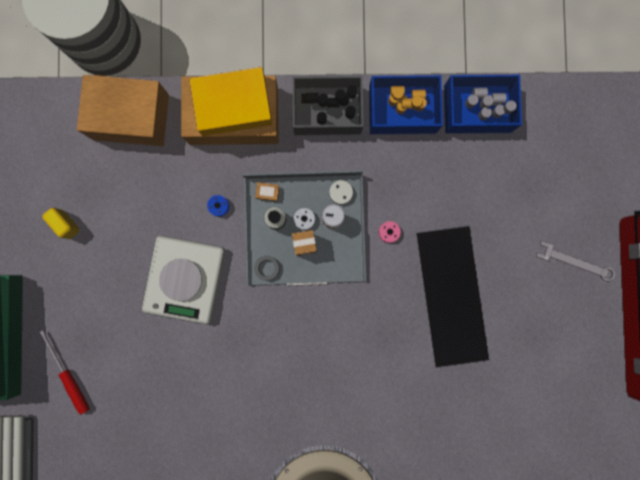

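View pics/scene0.png

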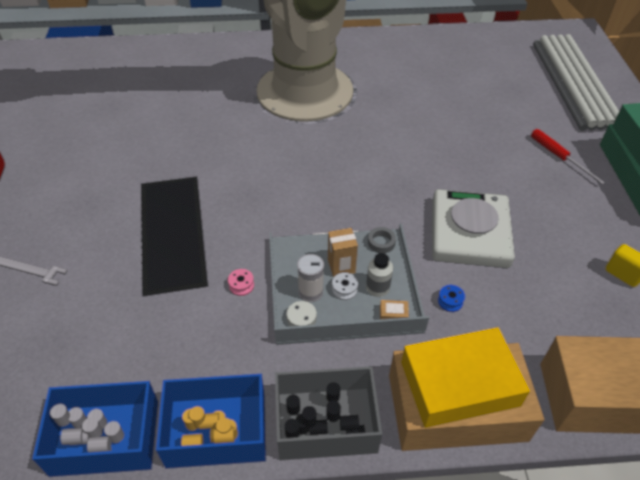

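The top view shows the carton (303,243), can (333,215), bottle (275,217) and the real pulley (304,217). The pink and blue look-alikes are outside the bay, the mat is on the right and the pan is at (181,280). I'll zoom in for accuracy.

Run:
```python
import cv2,numpy as np
t=cv2.imread("pics/top0.png");s=cv2.imread("pics/scene0.png")
a=cv2.resize(t[165:295,240:375],None,fx=5.5,fy=4.6,interpolation=cv2.INTER_CUBIC)
a=cv2.resize(t[170:290,240:375],(675,600),interpolation=cv2.INTER_CUBIC)
b=cv2.resize(s[225:340,265:425],(800,575),interpolation=cv2.INTER_CUBIC)
for im,x0,y0,w,h in((a,240,170,135,120),(b,265,225,160,115)):
    for k in range(0,w,10):
        cv2.line(im,(k*5,0),(k*5,6),(0,255,0),1);cv2.putText(im,str(x0+k),(k*5+2,16),0,.35,(0,255,0))
    for k in range(0,h,10):
        cv2.line(im,(0,k*5),(6,k*5),(0,255,0),1);cv2.putText(im,str(y0+k),(8,k*5+4),0,.35,(0,255,0))
cv2.imwrite("pics/topz.png",a);cv2.imwrite("pics/scenez.png",b)
```

```text
(no output)
```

View pics/topz.png

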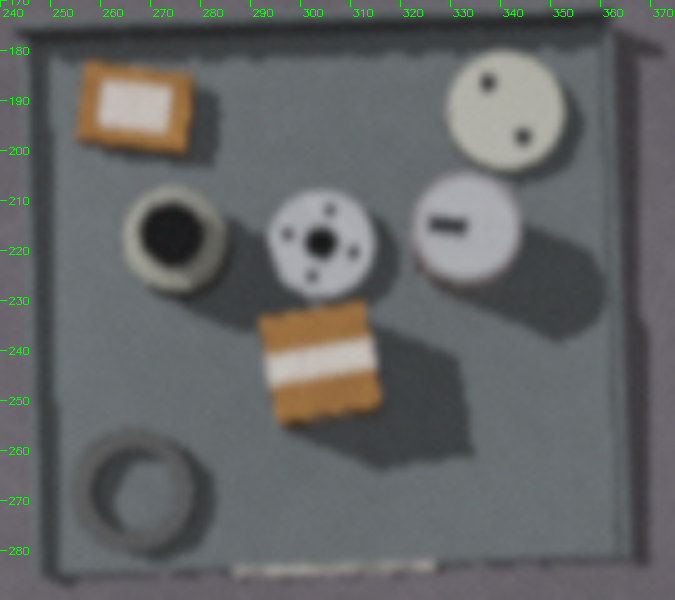

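View pics/scenez.png

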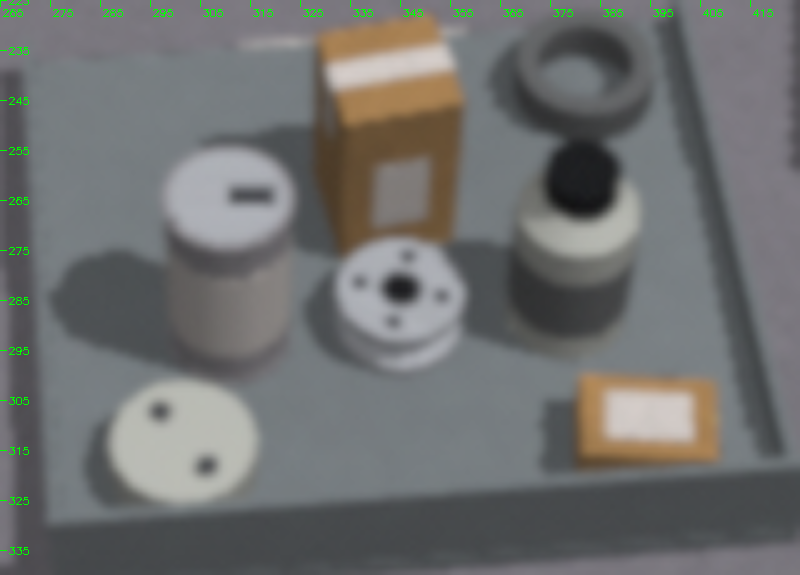

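Zoomed views: can lid at top (333,215), bottle cap (274,216.6), pulley (304,218) and carton top centre (304,242). In the scene view they are at (310.4,264), about (381,257), (344.8,282.4) and (342.4,238.2).

```bash
cat > h.py <<'E'
import numpy as np
from workcell import bot
C={n:bot.camera_model(n) for n in("scene","top")}
def ray(n,u,v,z):
    K,T=C[n]["K"],C[n]["T"]
    d=np.linalg.inv(K)@[u,v,1]; d=T[:3,:3]@[d[0],-d[1],-d[2]]
    o=T[:3,3]; return o+d*(z-o[2])/d[2]
def st():
    s=bot.read_state();p=s["eef_pos"];q=s["tool_rot"]
    yaw=2*np.degrees(np.arctan2(q[1],q[0]));return s,p,(yaw+180)%360-180
def go(x,y,z,yaw=None):
    "remaining shift in tool units, and turn units"
    s,p,a=st();c,d=np.cos(np.radians(a)),np.sin(np.radians(a));e=np.array([x,y,z])-p
    print("t",s["time_s"],"tcp",p.round(4),"yaw",round(a,2),"w",round(s["grip_width"],4),"F",s["force"].round(1))
    print("tool dx,dy,dz units:",np.round(np.array([c*e[0]+d*e[1],d*e[0]-c*e[1],-e[2]])/.03,2),"rz units",None if yaw is None else round(-((yaw-a+180)%360-180)/8,2))
E
python3 - <<'E'
from h import *
import cv2
P=lambda n,u,v,z:ray(n,u,v,z).round(4)[:2]
for nm,z,t,s in(("can",.09,(333,215),(310.4,264)),("bottle",.094,(274,216.6),(381,256.3)),("pulley",.032,(304,218),(344.8,282.4)),("carton",.09,(304,242.2),(342.4,238.2))):
    print(nm,P("top",*t,z),P("scene",*s,z))
g=lambda a:[P("top",240+x/5-.4,170+y/5-.4,.09) for x,y in a]
q=np.array(g([(259,317),(365,301),(382,408),(281,425)]));e=np.roll(q,-1,0)-q;print("carton",q.mean(0),np.degrees(np.arctan2(e[:,1],e[:,0])),np.linalg.norm(e,axis=1))
f=lambda a:[P("scene",265+x/5-.4,225+y/5-.4,.09) for x,y in a]
q=np.array(f([(318,33),(432,15),(462,102),(345,124)]));e=np.roll(q,-1,0)-q;print("carton",q.mean(0),np.degrees(np.arctan2(e[:,1],e[:,0])),np.linalg.norm(e,axis=1))
# mat, pan by threshold
im=cv2.imread("pics/top0.png");m=np.zeros(im.shape[:2],np.uint8);m[220:375,405:500]=(im[220:375,405:500].max(2)<45)
c=max(cv2.findContours(m,0,1)[0],key=cv2.contourArea);r=cv2.minAreaRect(c);b=np.array([P("top",*p,.004) for p in cv2.boxPoints(r)]);print("mat",r,b,b.mean(0))
a=np.array([ray("scene",*p,.004)[:2] for p in((141,184),(196,178),(206,286),(144,293))]);print("mat scene",a.round(3),a.mean(0))
G=cv2.cvtColor(im,6)
print("circ",cv2.HoughCircles(cv2.resize(G[250:310,150:212],None,fx=4,fy=4,interpolation=2),3,1,50,param1=80,param2=20,minRadius=75,maxRadius=100))
print("pan",P("top",181,280.5,.054),P("scene",475,216.5,.054))
E
```

```text
can [ 0.623  -0.0278] [ 0.6232 -0.027 ]
bottle [0.6209 0.0944] [0.6182 0.0954]
pulley [0.6236 0.0336] [0.6234 0.0345]
carton [0.5672 0.0332] [0.5687 0.0337]
carton [0.567375 0.03325 ] [ -82.1070326  -171.83393043   98.70495711   10.84292445] [0.04442083 0.04505685 0.04228711 0.04571619]
carton [0.56865 0.03375] [  97.89969161    8.16847862  -80.27242145 -172.35323799] [0.04220047 0.04222843 0.04261267 0.04358761]
mat ((452.4800109863281, 296.3599853515625), (134.63311767578125, 52.89158630371094), 81.8698959350586) [[ 0.5887 -0.2163]
 [ 0.6039 -0.3337]
 [ 0.3088 -0.3674]
 [ 0.2945 -0.2513]] [ 0.448975 -0.292175]
mat scene [[ 0.311 -0.367]
 [ 0.301 -0.252]
 [ 0.592 -0.218]
 [ 0.6   -0.33 ]] [ 0.4512604  -0.29149554]
circ [[[141.5 125.5  84.9]]]
pan [0.4918 0.2952] [0.5009 0.297 ]
```

Call:
step_arm(
  commands=[
    [[0,0,-0.99,0,0,0,1],[0,0,-0.99,0,0,0,1],[0,0,-0.99,0,0,0,1],[0,0,-0.99,0,0,0,1],[0,0,-0.99,0,0,0,1],[0,0,-0.99,0,0,0,1],[0,0,-0.99,0,0,0,1],[0,0,-0.99,0,0,0,1],[0,0,-0.99,0,0,0,1],[0,0,-0.99,0,0,0,1],[0,0,0,0.65,-1,0,1],[0,0,0,0.65,-1,0,1],[0,0,0,0.65,-1,0,1],[0,0,0,0.65,-1,0,1],[0,0,0,0.65,-1,0,1],[0,0,0,0.65,-1,0,1],[0,0,0,0.65,-1,0,1],[0,0,0,0.65,-1,0,1],[0,0,0,0.65,-1,0,1],[0,0,0,0,0,0,1]],
  ],
  newtons=40,
)

```text
time_s: 3.1
eef_pos: [0.3742, -0.3884, 0.2539]
tool_rot: [0.997, 0.075, 0.001, -0.0]
force: [0.3, -0.1, -0.0]
grip_width: 0.0855
```

```bash
python3 -c "
from h import *
go(.568,.0335,.17,8.3)"
```

```text
t 3.1 tcp [ 0.3742 -0.3884  0.2539] yaw 8.64 w 0.0855 F [ 0.3 -0.1 -0. ]
tool dx,dy,dz units: [  8.5  -12.93   2.8 ] rz units 0.04
```

Call:
step_arm(
  commands=[
    [[0,0,0,0.6,-0.92,0.2,1],[0,0,0,0.6,-0.92,0.2,1],[0,0,0,0.6,-0.92,0.2,1],[0,0,0,0.6,-0.92,0.2,1],[0,0,0,0.6,-0.92,0.2,1],[0,0,0,0.6,-0.92,0.2,1],[0,0,0,0.6,-0.92,0.2,1],[0,0,0,0.6,-0.92,0.2,1],[0,0,0,0.6,-0.92,0.2,1],[0,0,0,0.6,-0.92,0.2,1],[0,0,0,0.6,-0.92,0.2,1],[0,0,0,0.6,-0.92,0.2,1],[0,0,0,0.6,-0.92,0.2,1],[0,0,0,0.6,-0.92,0.2,1],[0,0,0.04,0.1,-0.05,0,1],[0,0,0,0,0,0,1],[0,0,0,0,0,0,1]],
  ],
)

```text
time_s: 4.8
eef_pos: [0.568, 0.0264, 0.1692]
tool_rot: [0.998, 0.069, -0.0, 0.0]
force: [0.6, 0.0, 0.2]
grip_width: 0.085
```

```bash
python3 -c "
from h import *
go(.568,.0335,.066,8.3)"
```

```text
t 4.8 tcp [0.568  0.0264 0.1692] yaw 7.89 w 0.085 F [0.6 0.  0.2]
tool dx,dy,dz units: [ 0.03 -0.24  3.44] rz units -0.05
```

Call:
step_arm(
  commands=[
    [[0,0,-0.05,0.03,-0.24,0,1],[0,0,0,0,0,0.49,1],[0,0,0,0,0,0.49,1],[0,0,0,0,0,0.49,1],[0,0,0,0,0,0.49,1],[0,0,0,0,0,0.49,1],[0,0,0,0,0,0.49,1],[0,0,0,0,0,0.49,1],[0,0,0,0,0,0,1],[0,0,0,0,0,0,1]],
  ],
)

```text
time_s: 5.8
eef_pos: [0.568, 0.0347, 0.0666]
tool_rot: [0.997, 0.073, -0.0, 0.0]
force: [0.4, -0.2, -0.1]
grip_width: 0.0854
```

Run:
```python
from h import *
import cv2
go(.568,.0335,.066,8.3)
a=bot.capture("scene");b=bot.capture("top")
cv2.imwrite("pics/g1.png",np.hstack([cv2.resize(a[150:340,230:430],(400,380),interpolation=2),cv2.resize(b[160:300,230:380],(400,380),interpolation=2)]))
```

```text
t 5.8 tcp [0.568  0.0347 0.0666] yaw 8.33 w 0.0854 F [ 0.4 -0.2 -0.1]
tool dx,dy,dz units: [-0.01  0.04  0.02] rz units 0.0
```

View pics/g1.png

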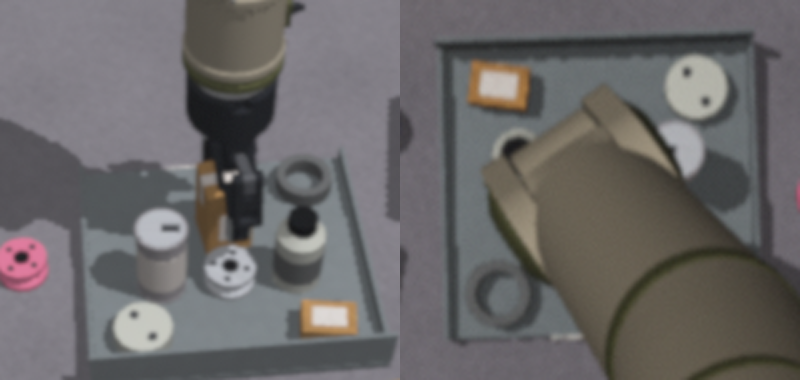

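```bash
python3 - <<'E'
from h import *
def proj(n,p):
    K,T=C[n]["K"],C[n]["T"];c=T[:3,:3].T@(np.array(p)-T[:3,3]);c=K@[c[0],-c[1],-c[2]];return c[:2]/c[2]
p=np.array([.568,.0347,.05]);d=np.array([np.cos(.145),np.sin(.145),0]);n=np.array([-d[1],d[0],0])
for r in(.043,.057):
  for w in(-.011,.011):print(r,w,(proj("scene",p+r*d+w*n)-[230,150])*2)
E
python3 - <<'E'
import cv2
a=cv2.imread("pics/g1.png")[130:300,130:330]
cv2.imwrite("pics/g1z.png",cv2.resize(a,None,fx=3.5,fy=3.5,interpolation=2))
E
```

```text
0.043 -0.011 [224.09579105 242.83672097]
0.043 0.011 [247.99604216 238.6498774 ]
0.057 -0.011 [227.95382157 255.04442475]
0.057 0.011 [252.0378098  250.78797137]
```

View pics/g1z.png

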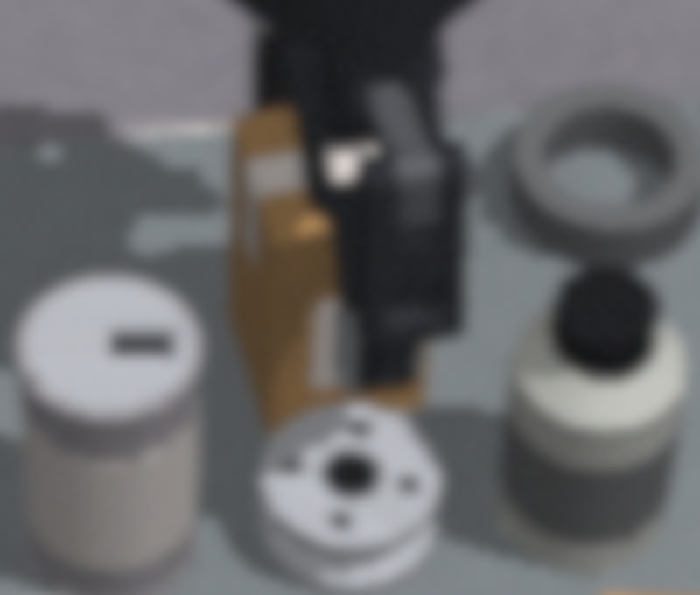

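The fingers straddle the carton with the tips where I expect them, so I'm gripping now.

Call:
step_arm(
  commands=[
    [[0,0,0,0,0,0,-1],[0,0,0,0,0,0,-1],[0,0,0,0,0,0,-1],[0,0,0,0,0,0,-1],[0,0,0,0,0,0,-1],[0,0,0,0,0,0,-1],[0,0,0,0,0,0,-1],[0,0,0,0,0,0,-1]],
  ],
)

```text
time_s: 6.7
eef_pos: [0.5683, 0.035, 0.0668]
tool_rot: [0.997, 0.073, 0.0, 0.0]
force: [-0.9, -0.4, 7.0]
grip_width: 0.0433
```

```bash
python3 -c "
from h import *
go(.356,-.303,.19,8.3)"
```

```text
t 6.7 tcp [0.5683 0.035  0.0668] yaw 8.35 w 0.0433 F [-0.9 -0.4  7. ]
tool dx,dy,dz units: [-8.64 10.12 -4.11] rz units 0.01
```

Call:
step_arm(
  commands=[
    [[0,0,0,0,0,-0.3,-1],[0,0,0,0,0,-0.6,-1],[0,0,0,0,0,-0.8,-1],[0,0,0,0,0,-0.8,-1],[0,0,0,0,0,-0.8,-1],[0,0,0,0,0,-0.5,-1],[0,0,0,-0.3,0.35,-0.2,-1],[0,0,0,-0.6,0.7,0,-1],[0,0,0,-0.7,0.82,0,-1],[0,0,0,-0.7,0.82,0,-1],[0,0,0,-0.7,0.82,0,-1],[0,0,0,-0.7,0.82,0,-1],[0,0,0,-0.7,0.82,0,-1],[0,0,0,-0.7,0.82,0,-1],[0,0,0,-0.7,0.82,0,-1],[0,0,0,-0.7,0.82,0,-1],[0,0,0,-0.7,0.82,0,-1],[0,0,0,-0.7,0.82,0,-1],[0,0,0,-0.5,0.6,0,-1],[0,0,0,-0.24,0.27,0,-1]],
  ],
)

```text
time_s: 8.7
eef_pos: [0.353, -0.3048, 0.1859]
tool_rot: [0.997, 0.071, -0.001, -0.0]
force: [-0.2, -0.0, -2.0]
grip_width: 0.0433
```

```bash
python3 -c "
from h import *
go(.356,-.303,.0613,8.3)"
```

```text
t 8.7 tcp [ 0.353  -0.3048  0.1859] yaw 8.14 w 0.0433 F [-0.2 -0.  -2. ]
tool dx,dy,dz units: [ 0.11 -0.05  4.15] rz units -0.02
```

Call:
step_arm(
  commands=[
    [[0,0,0,0.08,0,0.6,-1],[0,0,0,0,0,0.7,-1],[0,0,0,0,0,0.7,-1],[0,0,0,0,0,0.7,-1],[0,0,0,0,0,0.6,-1],[0,0,0,0,0,0.4,-1],[0,0,0,0,0,0.25,-1],[0,0,0,0,0,0.15,-1],[0,0,0,0,0,0,-1],[0,0,0,0,0,0,-1],[0,0,0,0,0,0,-1]],
  ],
)

```text
time_s: 9.8
eef_pos: [0.3583, -0.3029, 0.0639]
tool_rot: [0.997, 0.073, 0.0, 0.0]
force: [-0.2, 0.5, -0.9]
grip_width: 0.0438
```

```bash
python3 -c "
from h import *
go(.356,-.303,.0613,8.3)"
```

```text
t 9.8 tcp [ 0.3583 -0.3029  0.0639] yaw 8.34 w 0.0438 F [-0.2  0.5 -0.9]
tool dx,dy,dz units: [-0.08 -0.01  0.09] rz units 0.0
```

Call:
step_arm(
  commands=[
    [[0,0,0,0,0,0.05,-1],[0,0,0,0,0,0.03,-1],[0,0,0,0,0,0,-1]],
  ],
)

```text
time_s: 10.1
eef_pos: [0.3581, -0.3027, 0.061]
tool_rot: [0.997, 0.073, -0.0, 0.0]
force: [-0.0, 0.4, -1.1]
grip_width: 0.0438
```

```bash
python3 -c "
from h import *
go(.356,-.303,.0613,8.3)"
```

```text
t 10.1 tcp [ 0.3581 -0.3027  0.061 ] yaw 8.34 w 0.0438 F [-0.   0.4 -1.1]
tool dx,dy,dz units: [-0.07 -0.   -0.01] rz units 0.01
```

Call:
step_arm(
  commands=[
    [[0,0,0,0,0,0.05,-1],[0,0,0,0,0,0.0,-1]],
  ],
)

```text
time_s: 10.3
eef_pos: [0.3581, -0.3028, 0.0607]
tool_rot: [0.997, 0.073, 0.0, 0.001]
force: [-3.6, 2.3, 24.0]
grip_width: 0.0442
```

```bash
python3 -c "
from h import *
go(.356,-.303,.0613,8.3)"
```

```text
t 10.3 tcp [ 0.3581 -0.3028  0.0607] yaw 8.35 w 0.0442 F [-3.6  2.3 24. ]
tool dx,dy,dz units: [-0.07 -0.   -0.02] rz units 0.01
```

Call:
step_arm(
  commands=[
    [[0,0,0,0,0,-0.04,-1],[0,0,0,0,0,0,1],[0,0,0,0,0,0,1],[0,0,0,0,0,0,1],[0,0,0,0,0,0,1],[0,0,0,0,0,0,1],[0,0,0,0,0,0,1],[0,0,0,0,0,-0.5,1],[0,0,0,0,0,-0.9,1],[0,0,0,0,0,-1,1],[0,0,0,0,0,-1,1]],
  ],
)

```text
time_s: 11.4
eef_pos: [0.3578, -0.3024, 0.1636]
tool_rot: [0.997, 0.073, -0.0, -0.0]
force: [0.4, 0.0, 0.2]
grip_width: 0.0856
```

Call:
step_arm(
  commands=[
    [[0,0,0,0.72,-0.56,0,1],[0,0,0,0.72,-0.56,0,1],[0,0,0,0.72,-0.56,0,1],[0,0,0,0.72,-0.56,0,1],[0,0,0,0.72,-0.56,0,1],[0,0,0,0.72,-0.56,0,1],[0,0,0,0.72,-0.56,0,1],[0,0,0,0.72,-0.56,0,1],[0,0,0,0.72,-0.56,0,1],[0,0,0,0.72,-0.56,0,1],[0,0,0,0.72,-0.56,0,1],[0,0,0,0.72,-0.56,0,1],[0,0,0,0.72,-0.56,0,1],[0,0,0,0.7,-0.5,0,1],[0,0,0,0,0,0,1],[0,0,0,0,0,0,1]],
  ],
)

```text
time_s: 13.0
eef_pos: [0.6225, -0.0276, 0.1622]
tool_rot: [0.997, 0.073, -0.001, 0.0]
force: [-0.4, -0.1, 0.0]
grip_width: 0.0853
```

Run:
```python
from h import *
import cv2
go(.623,-.0275,.0665,8.35)
cv2.imwrite("pics/g2.png",cv2.resize(bot.capture("scene")[150:350,120:440],None,fx=2.5,fy=2.5,interpolation=2))
```

```text
t 13.0 tcp [ 0.6225 -0.0276  0.1622] yaw 8.4 w 0.0853 F [-0.4 -0.1  0. ]
tool dx,dy,dz units: [ 0.02 -0.    3.19] rz units 0.01
```

View pics/g2.png

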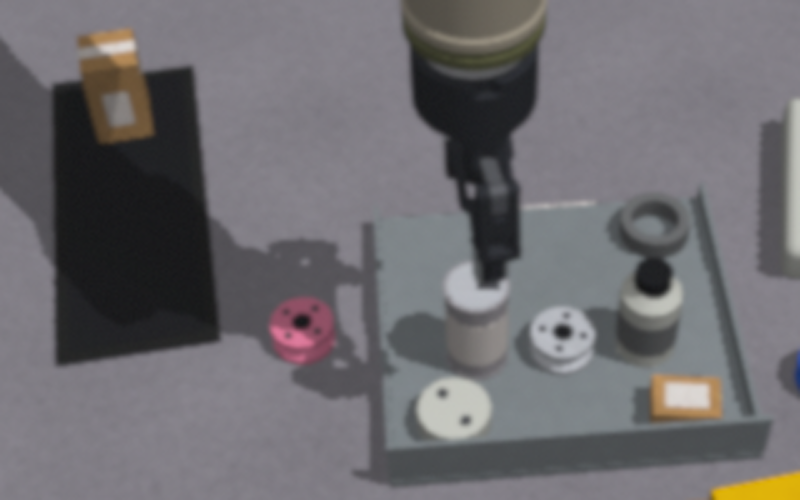

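The carton stands upright on the mat at about (115,85) in this crop. The gripper is over the can, so I'm descending.

Call:
step_arm(
  commands=[
    [[0,0,0,0.02,0,0.4,1],[0,0,0,0,0,0.5,1],[0,0,0,0,0,0.5,1],[0,0,0,0,0,0.5,1],[0,0,0,0,0,0.5,1],[0,0,0,0,0,0.5,1],[0,0,0,0,0,0.29,1],[0,0,0,0,0,0,1],[0,0,0,0,0,0,1],[0,0,0,0,0,0,-1],[0,0,0,0,0,0,-1],[0,0,0,0,0,0,-1],[0,0,0,0,0,0,-1],[0,0,0,0,0,0,-1],[0,0,0,0,0,0,-1],[0,0,0,0,0,0,-1],[0,0,0,0,0,0,-1]],
  ],
)

```text
time_s: 14.75
eef_pos: [0.6237, -0.0279, 0.0676]
tool_rot: [0.997, 0.073, 0.0, 0.0]
force: [-0.9, -0.1, 6.5]
grip_width: 0.043
```

```bash
python3 -c "
from h import *
go(.45,-.292,.19,8.3)"
```

```text
t 14.75 tcp [ 0.6237 -0.0279  0.0676] yaw 8.34 w 0.043 F [-0.9 -0.1  6.5]
tool dx,dy,dz units: [-7.01  7.87 -4.08] rz units 0.01
```

Call:
step_arm(
  commands=[
    [[0,0,0,0,0,-0.3,-1],[0,0,0,0,0,-0.6,-1],[0,0,0,0,0,-0.8,-1],[0,0,0,0,0,-0.8,-1],[0,0,0,0,0,-0.8,-1],[0,0,0,0,0,-0.5,-1],[0,0,0,-0.3,0.34,-0.2,-1],[0,0,0,-0.6,0.67,0,-1],[0,0,0,-0.6,0.67,0,-1],[0,0,0,-0.6,0.67,0,-1],[0,0,0,-0.6,0.67,0,-1],[0,0,0,-0.6,0.67,0,-1],[0,0,0,-0.6,0.67,0,-1],[0,0,0,-0.6,0.67,0,-1],[0,0,0,-0.6,0.67,0,-1],[0,0,0,-0.6,0.67,0,-1],[0,0,0,-0.6,0.67,0,-1],[0,0,0,-0.5,0.6,0,-1],[0,0,0,-0.2,0.25,0,-1],[0,0,0,0,0,0,-1]],
  ],
)

```text
time_s: 16.75
eef_pos: [0.4484, -0.2938, 0.1864]
tool_rot: [0.997, 0.071, -0.001, -0.0]
force: [-0.2, 0.1, -3.7]
grip_width: 0.0431
```

```bash
python3 -c "
from h import *
go(.452,-.292,.0618,8.3)"
```

```text
t 16.75 tcp [ 0.4484 -0.2938  0.1864] yaw 8.18 w 0.0431 F [-0.2  0.1 -3.7]
tool dx,dy,dz units: [ 0.13 -0.04  4.15] rz units -0.02
```

Call:
step_arm(
  commands=[
    [[0,0,0,0.1,-0.04,0.6,-1],[0,0,0,0,0,0.7,-1],[0,0,0,0,0,0.7,-1],[0,0,0,0,0,0.7,-1],[0,0,0,0,0,0.6,-1],[0,0,0,0,0,0.4,-1],[0,0,0,0,0,0.25,-1],[0,0,0,0,0,0.15,-1],[0,0,0,0,0,0,-1],[0,0,0,0,0,0,-1],[0,0,0,0,0,0,-1],[0,0,0,0,0,0,-1]],
  ],
)

```text
time_s: 17.95
eef_pos: [0.453, -0.2912, 0.0645]
tool_rot: [0.997, 0.073, 0.0, 0.0]
force: [-0.5, 0.1, -3.3]
grip_width: 0.0435
```

```bash
python3 -c "
from h import *
go(.452,-.292,.0618,8.3)"
```

```text
t 17.95 tcp [ 0.453  -0.2912  0.0645] yaw 8.33 w 0.0435 F [-0.5  0.1 -3.3]
tool dx,dy,dz units: [-0.04  0.02  0.09] rz units 0.0
```

Call:
step_arm(
  commands=[
    [[0,0,0,0,0,0.05,-1],[0,0,0,0,0,0.05,-1],[0,0,0,0,0,0,-1],[0,0,0,0,0,0,-1]],
  ],
)

```text
time_s: 18.35
eef_pos: [0.4529, -0.2911, 0.0616]
tool_rot: [0.997, 0.073, 0.0, 0.0]
force: [-2.9, 0.8, 7.9]
grip_width: 0.043
```

Call:
step_arm(
  commands=[
    [[0,0,0,0,0,0,1],[0,0,0,0,0,0,1],[0,0,0,0,0,0,1],[0,0,0,0,0,0,1],[0,0,0,0,0,0,1],[0,0,0,0,0,0,1],[0,0,0,0,0,-0.5,1],[0,0,0,0,0,-0.9,1],[0,0,0,0,0,-1,1],[0,0,0,0,0,-1,1]],
  ],
)

```text
time_s: 19.35
eef_pos: [0.4525, -0.2907, 0.1638]
tool_rot: [0.997, 0.073, -0.0, -0.0]
force: [0.7, 0.3, -0.4]
grip_width: 0.0855
```

Call:
step_arm(
  commands=[
    [[0,0,0,0.53,-0.85,0,1],[0,0,0,0.53,-0.85,0,1],[0,0,0,0.53,-0.85,0,1],[0,0,0,0.53,-0.85,0,1],[0,0,0,0.53,-0.85,0,1],[0,0,0,0.53,-0.85,0,1],[0,0,0,0.53,-0.85,0,1],[0,0,0,0.53,-0.85,0,1],[0,0,0,0.53,-0.85,0,1],[0,0,0,0.53,-0.85,0,1],[0,0,0,0.53,-0.85,0,1],[0,0,0,0.53,-0.85,0,1],[0,0,0,0.53,-0.85,0,1],[0,0,0,0.48,-0.85,0,1],[0,0,0,0,0,0,1],[0,0,0,0,0,0,1],[0,0,0,0,0,0,1]],
  ],
)

```text
time_s: 21.05
eef_pos: [0.6193, 0.0932, 0.1627]
tool_rot: [0.997, 0.072, -0.0, 0.0]
force: [-0.7, -0.1, -0.7]
grip_width: 0.0853
```

Run:
```python
from h import *
import cv2
go(.620,.0945,.0655,8.35)
a=bot.capture("scene")
cv2.imwrite("pics/g3.png",cv2.resize(a[150:350,120:440],None,fx=2.5,fy=2.5,interpolation=2))
```

```text
t 21.05 tcp [0.6193 0.0932 0.1627] yaw 8.29 w 0.0853 F [-0.7 -0.1 -0.7]
tool dx,dy,dz units: [ 0.03 -0.04  3.24] rz units -0.01
```

View pics/g3.png

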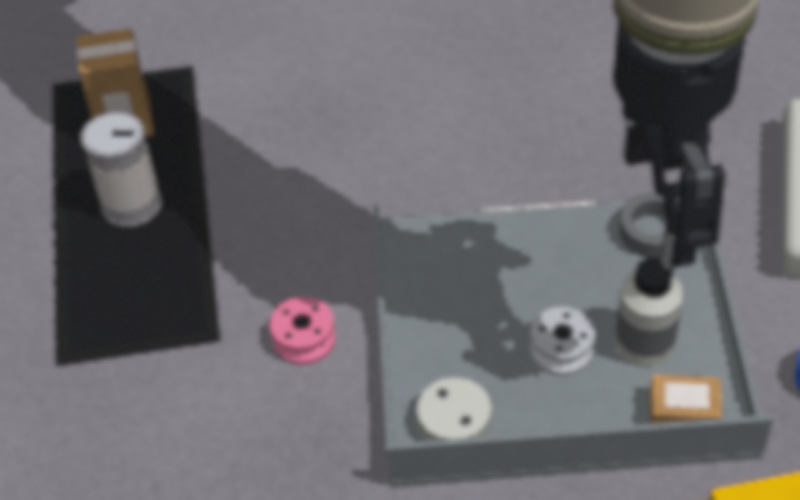

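The can and carton stand on the mat. Next is the bottle.

Call:
step_arm(
  commands=[
    [[0,0,0,0.03,-0.02,0.4,1],[0,0,0,0,0,0.5,1],[0,0,0,0,0,0.5,1],[0,0,0,0,0,0.5,1],[0,0,0,0,0,0.5,1],[0,0,0,0,0,0.5,1],[0,0,0,0,0,0.33,1],[0,0,0,0,0,0,1],[0,0,0,0,0,0,1],[0,0,0,0,0,0,-1],[0,0,0,0,0,0,-1],[0,0,0,0,0,0,-1],[0,0,0,0,0,0,-1],[0,0,0,0,0,0,-1],[0,0,0,0,0,0,-1],[0,0,0,0,0,0,-1],[0,0,0,0,0,0,-1]],
  ],
)

```text
time_s: 22.8
eef_pos: [0.621, 0.0952, 0.0669]
tool_rot: [0.997, 0.073, 0.001, -0.0]
force: [-0.4, 0.6, 5.2]
grip_width: 0.0429
```

```bash
python3 -c "
from h import *
go(.545,-.281,.19,8.3)"
```

```text
t 22.8 tcp [0.621  0.0952 0.0669] yaw 8.34 w 0.0429 F [-0.4  0.6  5.2]
tool dx,dy,dz units: [-4.33 12.04 -4.1 ] rz units 0.01
```

Call:
step_arm(
  commands=[
    [[0,0,0,0,0,-0.3,-1],[0,0,0,0,0,-0.6,-1],[0,0,0,0,0,-0.8,-1],[0,0,0,0,0,-0.8,-1],[0,0,0,0,0,-0.8,-1],[0,0,0,0,0,-0.5,-1],[0,0,0,-0.16,0.45,-0.2,-1],[0,0,0,-0.36,1,0,-1],[0,0,0,-0.36,1,0,-1],[0,0,0,-0.36,1,0,-1],[0,0,0,-0.36,1,0,-1],[0,0,0,-0.36,1,0,-1],[0,0,0,-0.36,1,0,-1],[0,0,0,-0.36,1,0,-1],[0,0,0,-0.36,1,0,-1],[0,0,0,-0.36,1,0,-1],[0,0,0,-0.36,1,0,-1],[0,0,0,-0.36,1,0,-1],[0,0,0,-0.18,0.5,0,-1],[0,0,0,0,0,0,-1]],
  ],
)

```text
time_s: 24.8
eef_pos: [0.5431, -0.2814, 0.1852]
tool_rot: [0.998, 0.07, -0.001, 0.0]
force: [-0.1, 0.7, -1.7]
grip_width: 0.0427
```

```bash
python3 -c "
from h import *
go(.547,-.281,.0611,8.3)"
```

```text
t 24.8 tcp [ 0.5431 -0.2814  0.1852] yaw 8.08 w 0.0427 F [-0.1  0.7 -1.7]
tool dx,dy,dz units: [0.13 0.   4.14] rz units -0.03
```

Call:
step_arm(
  commands=[
    [[0,0,0,0.1,0,0.6,-1],[0,0,0,0,0,0.7,-1],[0,0,0,0,0,0.7,-1],[0,0,0,0,0,0.7,-1],[0,0,0,0,0,0.6,-1],[0,0,0,0,0,0.4,-1],[0,0,0,0,0,0.25,-1],[0,0,0,0,0,0.15,-1],[0,0,0,0,0,0,-1],[0,0,0,0,0,0,-1],[0,0,0,0,0,0,-1],[0,0,0,0,0,0,-1]],
  ],
)

```text
time_s: 26.0
eef_pos: [0.5482, -0.278, 0.0636]
tool_rot: [0.997, 0.073, 0.0, 0.0]
force: [-0.5, 0.6, -1.5]
grip_width: 0.0432
```

```bash
python3 -c "
from h import *
go(.547,-.281,.0611,8.3)"
```

```text
t 26.0 tcp [ 0.5482 -0.278   0.0636] yaw 8.34 w 0.0432 F [-0.5  0.6 -1.5]
tool dx,dy,dz units: [-0.05  0.09  0.08] rz units 0.0
```

Call:
step_arm(
  commands=[
    [[0,0,0,0,0,0.05,-1],[0,0,0,0,0,0.04,-1],[0,0,0,0,0,0,-1],[0,0,0,0,0,0,-1]],
  ],
)

```text
time_s: 26.4
eef_pos: [0.5481, -0.278, 0.0609]
tool_rot: [0.997, 0.073, 0.0, 0.0]
force: [-1.1, 0.7, 5.0]
grip_width: 0.0426
```

Call:
step_arm(
  commands=[
    [[0,0,0,0,0,0,1],[0,0,0,0,0,0,1],[0,0,0,0,0,0,1],[0,0,0,0,0,0,1],[0,0,0,0,0,0,1],[0,0,0,0,0,0,1],[0,0,0,0,0,-0.5,1],[0,0,0,0,0,-0.9,1],[0,0,0,0,0,-1,1],[0,0,0,0,0,-1,1]],
  ],
)

```text
time_s: 27.4
eef_pos: [0.5478, -0.2777, 0.1644]
tool_rot: [0.997, 0.073, 0.0, -0.0]
force: [-0.3, -0.0, 0.0]
grip_width: 0.0856
```

Call:
step_arm(
  commands=[
    [[0,0,0,0.36,-0.9,0,1],[0,0,0,0.36,-0.9,0,1],[0,0,0,0.36,-0.9,0,1],[0,0,0,0.36,-0.9,0,1],[0,0,0,0.36,-0.9,0,1],[0,0,0,0.36,-0.9,0,1],[0,0,0,0.36,-0.9,0,1],[0,0,0,0.36,-0.9,0,1],[0,0,0,0.36,-0.9,0,1],[0,0,0,0.36,-0.9,0,1],[0,0,0,0.36,-0.9,0,1],[0,0,0,0,0,0,1],[0,0,0,0,0,0,1],[0,0,0,0,0,0,1]],
  ],
)

```text
time_s: 28.8
eef_pos: [0.6221, 0.032, 0.1628]
tool_rot: [0.997, 0.072, -0.0, 0.0]
force: [-0.2, 0.2, 0.2]
grip_width: 0.0854
```

Run:
```python
from h import *
import cv2
go(.6235,.034,.035,8.35)
a=bot.capture("scene");cv2.imwrite("pics/s4.png",a)
p=cv2.resize(a[180:250,420:530],None,fx=4,fy=4,interpolation=2)
t=cv2.resize(bot.capture("top")[230:330,135:235],(280,280),interpolation=2)
q=cv2.resize(a[150:350,120:440],(460,288),interpolation=2)
o=np.zeros((580,800,3),np.uint8);o[:280,:440]=p;o[:280,460:740]=t;o[290:578,:460]=q
cv2.imwrite("pics/g4.png",o)
```

```text
t 28.8 tcp [0.6221 0.032  0.1628] yaw 8.28 w 0.0854 F [-0.2  0.2  0.2]
tool dx,dy,dz units: [ 0.05 -0.06  4.26] rz units -0.01
```

View pics/g4.png

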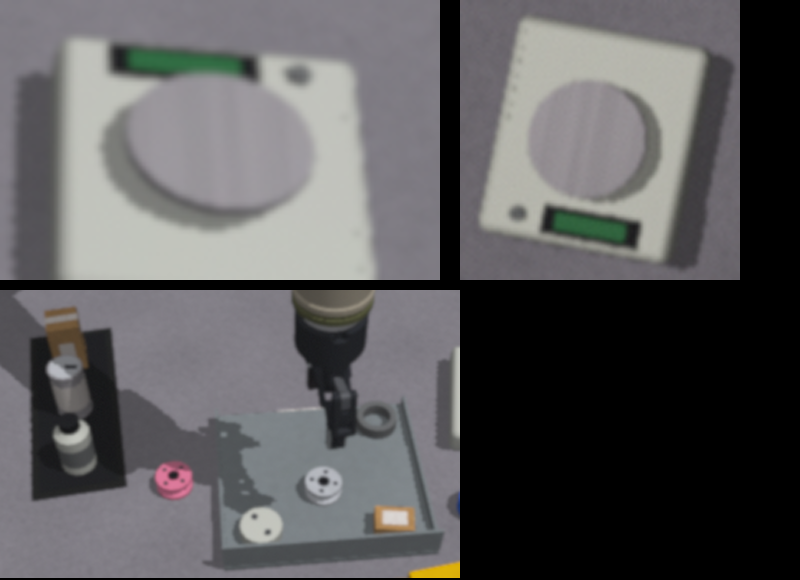

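All three stand on the mat and the pulley is clear. The pan centre is at scene px (474.6,214.6) and top px (180.1,279.7). I'm lowering onto the pulley.

Call:
step_arm(
  commands=[
    [[0,0,0,0.03,-0.03,0.5,1],[0,0,0,0,0,0.7,1],[0,0,0,0,0,0.7,1],[0,0,0,0,0,0.7,1],[0,0,0,0,0,0.7,1],[0,0,0,0,0,0.5,1],[0,0,0,0,0,0.3,1],[0,0,0,0,0,0.1,1],[0,0,0,0,0,0,1],[0,0,0,0,0,0,1]],
  ],
)

```text
time_s: 29.9
eef_pos: [0.6236, 0.0343, 0.037]
tool_rot: [0.997, 0.073, 0.001, -0.0]
force: [-0.0, -0.7, -0.6]
grip_width: 0.0855
```

Run:
```python
from h import *
import cv2
go(.6235,.034,.035,8.35)
print(ray("scene",474.6,214.6,.054),ray("top",180.1,279.7,.054))
print([(d["point"],d["conf"]) for n in ("scene","top") for d in (bot.capture(n),bot.look_for("scale_pan",n))[1]])
```

```text
t 29.9 tcp [0.6236 0.0343 0.037 ] yaw 8.34 w 0.0855 F [-0.  -0.7 -0.6]
tool dx,dy,dz units: [-0.    0.01  0.07] rz units -0.0
[0.49588849 0.2974653  0.054     ] [0.49356072 0.29710211 0.054     ]
[([0.5215, 0.2882, 0.036], 0.75), ([0.6354, 0.0268, 0.0353], 0.66), ([0.4908, 0.292, 0.0378], 0.6)]
```

Call:
step_arm(
  commands=[
    [[0,0,0,0,0,0.04,1],[0,0,0,0,0,0,1],[0,0,0,0,0,0,-1],[0,0,0,0,0,0,-1],[0,0,0,0,0,0,-1],[0,0,0,0,0,0,-1],[0,0,0,0,0,0,-1],[0,0,0,0,0,0,-1],[0,0,0,0,0,0,-1],[0,0,0,0,0,0,-1]],
  ],
)

```text
time_s: 31.1
eef_pos: [0.6231, 0.0343, 0.0354]
tool_rot: [0.997, 0.073, 0.0, 0.0]
force: [-0.6, -0.0, 6.2]
grip_width: 0.0446
```

Run:
```python
from h import *
go(.4945,.297,.15,8.35)
```

```text
t 31.1 tcp [0.6231 0.0343 0.0354] yaw 8.35 w 0.0446 F [-0.6 -0.   6.2]
tool dx,dy,dz units: [-2.97 -9.29 -3.82] rz units 0.0
```

Call:
step_arm(
  commands=[
    [[0,0,0,0,0,-0.3,-1],[0,0,0,0,0,-0.6,-1],[0,0,0,0,0,-0.8,-1],[0,0,0,0,0,-0.8,-1],[0,0,0,0,0,-0.8,-1],[0,0,0,0,0,-0.5,-1],[0,0,0,-0.15,-0.45,0,-1],[0,0,0,-0.29,-0.9,0,-1],[0,0,0,-0.29,-0.9,0,-1],[0,0,0,-0.29,-0.9,0,-1],[0,0,0,-0.29,-0.9,0,-1],[0,0,0,-0.29,-0.9,0,-1],[0,0,0,-0.29,-0.9,0,-1],[0,0,0,-0.29,-0.9,0,-1],[0,0,0,-0.29,-0.9,0,-1],[0,0,0,-0.29,-0.9,0,-1],[0,0,0,-0.2,-0.6,0,-1],[0,0,0,0,-0.1,0,-1],[0,0,0,0,0,0,-1],[0,0,0,0,0,0,-1]],
  ],
)

```text
time_s: 33.1
eef_pos: [0.4949, 0.2949, 0.1485]
tool_rot: [0.997, 0.072, -0.0, 0.001]
force: [1.1, -0.7, -1.5]
grip_width: 0.0447
```

Run:
```python
from h import *
import cv2
go(.4945,.297,.0794,8.35)
a=bot.capture("scene");cv2.imwrite("pics/g5.png",cv2.resize(a[100:300,400:580],None,fx=3,fy=3,interpolation=2))
```

```text
t 33.1 tcp [0.4949 0.2949 0.1485] yaw 8.31 w 0.0447 F [ 1.1 -0.7 -1.5]
tool dx,dy,dz units: [-0.   -0.07  2.3 ] rz units -0.01
```

View pics/g5.png

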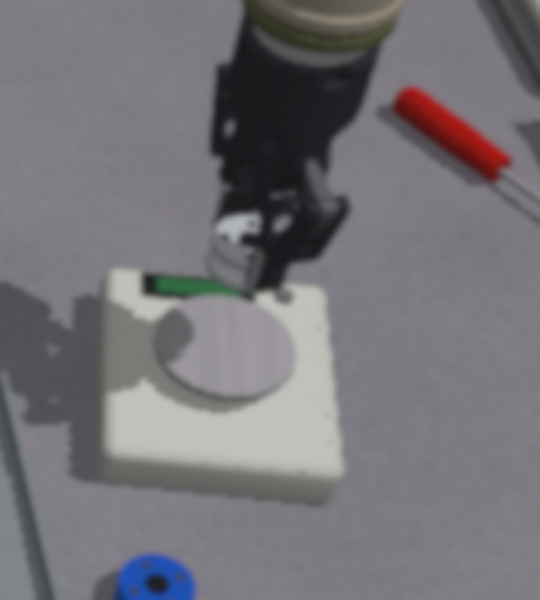

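Call:
step_arm(
  commands=[
    [[0,0,0,0,-0.05,0.4,-1],[0,0,0,0,0,0.6,-1],[0,0,0,0,0,0.5,-1],[0,0,0,0,0,0.35,-1],[0,0,0,0,0,0.25,-1],[0,0,0,0,0,0.15,-1],[0,0,0,0,0,0,-1],[0,0,0,0,0,0,-1],[0,0,0,0,0,0,-1],[0,0,0,0,0,0,-1]],
  ],
)

```text
time_s: 34.15
eef_pos: [0.495, 0.2976, 0.0821]
tool_rot: [0.997, 0.073, 0.0, -0.0]
force: [-0.6, -1.2, -1.2]
grip_width: 0.0445
```

Run:
```python
from h import *
import cv2
go(.4945,.297,.0794,8.35)
a=bot.capture("scene");cv2.imwrite("pics/g6.png",cv2.resize(a[160:250,420:530],None,fx=5,fy=5,interpolation=2))
```

```text
t 34.15 tcp [0.495  0.2976 0.0821] yaw 8.35 w 0.0445 F [-0.6 -1.2 -1.2]
tool dx,dy,dz units: [-0.02  0.02  0.09] rz units -0.0
```

View pics/g6.png

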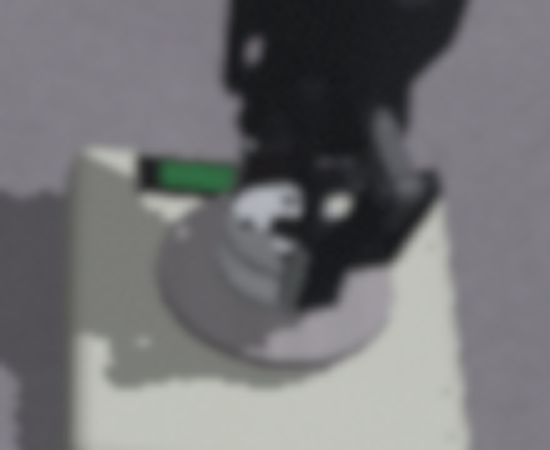

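Call:
step_arm(
  commands=[
    [[0,0,0,-0.02,0,0.05,-1],[0,0,0,0,0,0.04,-1],[0,0,0,0,0,0,-1],[0,0,0,0,0,0,-1]],
  ],
)

```text
time_s: 34.6
eef_pos: [0.4941, 0.2973, 0.0794]
tool_rot: [0.997, 0.073, 0.0, 0.0]
force: [-1.3, -0.6, 6.2]
grip_width: 0.0446
```

Call:
step_arm(
  commands=[
    [[0,0,0,0,0,0,1],[0,0,0,0,0,0,1],[0,0,0,0,0,0,1],[0,0,0,0,0,0,1],[0,0,0,0,0,0,1],[0,0,0,0,0,0,1],[0,0,0,0,0,-0.4,1],[0,0,0,0,0,-0.8,1],[0,0,0,0,0,-0.8,1],[0,0,0,0,0,-0.8,1]],
  ],
)

```text
time_s: 35.6
eef_pos: [0.4941, 0.2973, 0.1646]
tool_rot: [0.997, 0.073, 0.0, -0.0]
force: [0.2, 0.2, -0.5]
grip_width: 0.0853
```

Call:
step_arm(
  commands=[
    [[0,0,0,0,0.5,0,1],[0,0,0,-0.05,1,0,1],[0,0,0,-0.05,1,0,1],[0,0,0,-0.05,1,0,1],[0,0,0,-0.05,1,0,1],[0,0,0,-0.05,1,0,1],[0,0,0,-0.05,1,0,1],[0,0,0,-0.05,1,0,1],[0,0,0,-0.05,1,0,1],[0,0,0,-0.05,1,0,1],[0,0,0,-0.05,1,0,1],[0,0,0,-0.05,1,0,1],[0,0,0,-0.05,1,0,1],[0,0,0,-0.05,1,0,1],[0,0,0,-0.05,1,0,1],[0,0,0,-0.05,1,0,1],[0,0,0,-0.05,1,0,1],[0,0,0,-0.05,1,0,1],[0,0,0,-0.1,1,0,1],[0,0,0,-0.1,0.7,0,1]],
  ],
)

```text
time_s: 37.6
eef_pos: [0.5456, -0.2801, 0.1628]
tool_rot: [0.997, 0.072, -0.0, 0.0]
force: [-1.1, 0.1, 0.5]
grip_width: 0.0855
```

Call:
step_arm(
  commands=[
    [[0,0,0,0,0,0,1],[0,0,0,0,0,0,1]],
  ],
)

```text
time_s: 37.8
eef_pos: [0.5458, -0.2776, 0.1627]
tool_rot: [0.997, 0.072, -0.0, -0.0]
force: [0.1, 0.6, 0.5]
grip_width: 0.0855
```

Run:
```python
from h import *
import cv2
go(.548,-.2779,.061,8.35)
a=bot.capture("scene");b=bot.capture("top");cv2.imwrite("pics/s7.png",a);cv2.imwrite("pics/t7.png",b)
p=cv2.resize(a[170:250,420:530],None,fx=3.6,fy=3.6,interpolation=2)
t=cv2.resize(b[230:330,135:235],(288,288),interpolation=2)
q=cv2.resize(a[150:350,120:440],(460,288),interpolation=2)
o=np.zeros((580,800,3),np.uint8);o[:288,:396]=p;o[:288,400:688]=t;o[290:578,:460]=q
cv2.imwrite("pics/g7.png",o)
for n in("scene","top"):print([(d["point"],d["conf"]) for d in bot.look_for("pulley_c",n)])
```

```text
t 37.8 tcp [ 0.5458 -0.2776  0.1627] yaw 8.27 w 0.0855 F [0.1 0.6 0.5]
tool dx,dy,dz units: [0.07 0.02 3.39] rz units -0.01
[([0.5032, 0.295, 0.0769], 0.74), ([0.6657, 0.2212, 0.0238], 0.74), ([0.6, -0.1514, 0.0216], 0.6)]
[([0.6552, 0.2265, 0.0223], 0.89), ([0.4901, 0.2958, 0.074], 0.75), ([0.5928, -0.1549, 0.0172], 0.68)]
```

View pics/g7.png

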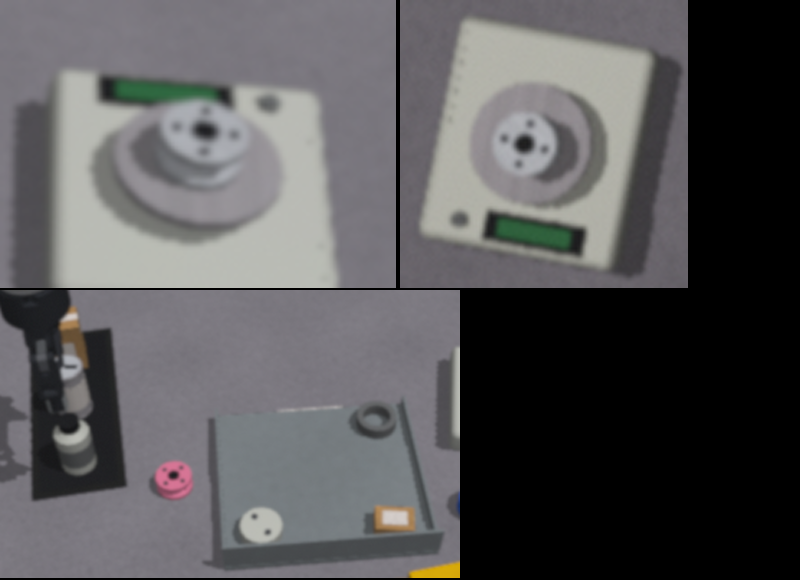

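```bash
python3 -c "
from h import *
print(ray('top',177.7,279.3,.076),ray('scene',476.6,206,.076),ray('top',180,279.4,.054),ray('scene',474.6,214.6,.054))"
```

```text
[0.49440103 0.29706692 0.076     ] [0.4942536  0.29723544 0.076     ] [0.49419818 0.29731249 0.054     ] [0.49588849 0.2974653  0.054     ]
```

The pulley lies flat, within about 1–2 mm of the pan centre. Now the bottle goes back.

Call:
step_arm(
  commands=[
    [[0,0,0,0.05,0.02,0.4,1],[0,0,0,0,0,0.5,1],[0,0,0,0,0,0.5,1],[0,0,0,0,0,0.5,1],[0,0,0,0,0,0.5,1],[0,0,0,0,0,0.5,1],[0,0,0,0,0,0.46,1],[0,0,0,0,0,0,1],[0,0,0,0,0,0,1],[0,0,0,0,0,0,1]],
  ],
)

```text
time_s: 39.0
eef_pos: [0.5486, -0.2776, 0.0627]
tool_rot: [0.997, 0.073, 0.0, 0.0]
force: [0.2, -0.1, -0.5]
grip_width: 0.0855
```

```bash
python3 -c "
from h import *
go(.5481,-.278,.0609,8.35)"
```

```text
t 39.0 tcp [ 0.5486 -0.2776  0.0627] yaw 8.35 w 0.0855 F [ 0.2 -0.1 -0.5]
tool dx,dy,dz units: [-0.02  0.01  0.06] rz units 0.0
```

Call:
step_arm(
  commands=[
    [[0,0,0,-0.02,0.01,0.06,1],[0,0,0,0,0,0,1],[0,0,0,0,0,0,-1],[0,0,0,0,0,0,-1],[0,0,0,0,0,0,-1],[0,0,0,0,0,0,-1],[0,0,0,0,0,0,-1],[0,0,0,0,0,0,-1],[0,0,0,0,0,0,-1],[0,0,0,0,0,0,-1]],
  ],
)

```text
time_s: 40.0
eef_pos: [0.5478, -0.2779, 0.0608]
tool_rot: [0.997, 0.073, 0.0, 0.0]
force: [-1.2, 0.1, 4.6]
grip_width: 0.0425
```

```bash
python3 -c "
from h import *
go(.621,.0952,.19,8.35)"
```

```text
t 40.0 tcp [ 0.5478 -0.2779  0.0608] yaw 8.35 w 0.0425 F [-1.2  0.1  4.6]
tool dx,dy,dz units: [  4.22 -11.95  -4.31] rz units -0.0
```

Call:
step_arm(
  commands=[
    [[0,0,0,0,0,-0.3,-1],[0,0,0,0,0,-0.6,-1],[0,0,0,0,0,-0.8,-1],[0,0,0,0,0,-0.8,-1],[0,0,0,0,0,-0.8,-1],[0,0,0,0,0,-0.5,-1],[0,0,0,0.15,-0.45,-0.3,-1],[0,0,0,0.35,-1,0,-1],[0,0,0,0.35,-1,0,-1],[0,0,0,0.35,-1,0,-1],[0,0,0,0.35,-1,0,-1],[0,0,0,0.35,-1,0,-1],[0,0,0,0.35,-1,0,-1],[0,0,0,0.35,-1,0,-1],[0,0,0,0.35,-1,0,-1],[0,0,0,0.35,-1,0,-1],[0,0,0,0.35,-1,0,-1],[0,0,0,0.35,-1,0,-1],[0,0,0,0.22,-0.5,0,-1],[0,0,0,0,0,0,-1]],
  ],
)

```text
time_s: 42.0
eef_pos: [0.6206, 0.0989, 0.183]
tool_rot: [0.997, 0.075, -0.0, -0.001]
force: [-0.0, -1.0, -2.0]
grip_width: 0.0426
```

Call:
step_arm(
  commands=[
    [[0,0,0,0,0,0,-1],[0,0,0,0,0,0,-1]],
  ],
)

```text
time_s: 42.2
eef_pos: [0.6205, 0.0933, 0.183]
tool_rot: [0.997, 0.072, -0.001, 0.001]
force: [0.7, -0.9, -2.4]
grip_width: 0.0426
```

```bash
python3 -c "
from h import *
go(.621,.0952,.0669,8.35)"
```

```text
t 42.2 tcp [0.6205 0.0933 0.183 ] yaw 8.24 w 0.0426 F [ 0.7 -0.9 -2.4]
tool dx,dy,dz units: [ 0.03 -0.06  3.87] rz units -0.01
```

Call:
step_arm(
  commands=[
    [[0,0,0,0.02,-0.03,0.6,-1],[0,0,0,0,0,0.7,-1],[0,0,0,0,0,0.7,-1],[0,0,0,0,0,0.6,-1],[0,0,0,0,0,0.5,-1],[0,0,0,0,0,0.35,-1],[0,0,0,0,0,0.2,-1],[0,0,0,0,0,0.15,-1],[0,0,0,0,0,0,-1],[0,0,0,0,0,0,-1],[0,0,0,0,0,0,-1],[0,0,0,0,0,0,-1]],
  ],
)

```text
time_s: 43.4
eef_pos: [0.6216, 0.0962, 0.0698]
tool_rot: [0.997, 0.073, 0.0, -0.0]
force: [0.1, 0.0, -2.5]
grip_width: 0.0426
```

```bash
python3 -c "
from h import *
go(.621,.0952,.0669,8.35)"
```

```text
t 43.4 tcp [0.6216 0.0962 0.0698] yaw 8.35 w 0.0426 F [ 0.1  0.  -2.5]
tool dx,dy,dz units: [-0.02  0.03  0.1 ] rz units -0.0
```

Call:
step_arm(
  commands=[
    [[0,0,0,-0.02,0.03,0.05,-1],[0,0,0,0,0,0.04,-1],[0,0,0,0,0,0,-1],[0,0,0,0,0,0,-1]],
  ],
)

```text
time_s: 43.8
eef_pos: [0.6209, 0.095, 0.0668]
tool_rot: [0.997, 0.073, -0.0, 0.0]
force: [-0.4, -0.4, 2.0]
grip_width: 0.0426
```

```bash
python3 -c "
from h import *
go(.621,.0952,.0669,8.35)"
```

```text
t 43.8 tcp [0.6209 0.095  0.0668] yaw 8.34 w 0.0426 F [-0.4 -0.4  2. ]
tool dx,dy,dz units: [ 0.01 -0.   -0.  ] rz units -0.0
```

Call:
step_arm(
  commands=[
    [[0,0,0,0,0,0,1],[0,0,0,0,0,0,1],[0,0,0,0,0,0,1],[0,0,0,0,0,0,1],[0,0,0,0,0,0,1],[0,0,0,0,0,0,1],[0,0,0,0,0,-0.5,1],[0,0,0,0,0,-0.9,1],[0,0,0,0,0,-1,1],[0,0,0,0,0,-1,1]],
  ],
)

```text
time_s: 44.8
eef_pos: [0.6207, 0.0953, 0.1707]
tool_rot: [0.997, 0.073, 0.0, -0.0]
force: [0.3, -0.1, 0.5]
grip_width: 0.0852
```

Call:
step_arm(
  commands=[
    [[0,0,0,-0.53,0.85,0,1],[0,0,0,-0.53,0.85,0,1],[0,0,0,-0.53,0.85,0,1],[0,0,0,-0.53,0.85,0,1],[0,0,0,-0.53,0.85,0,1],[0,0,0,-0.53,0.85,0,1],[0,0,0,-0.53,0.85,0,1],[0,0,0,-0.53,0.85,0,1],[0,0,0,-0.53,0.85,0,1],[0,0,0,-0.53,0.85,0,1],[0,0,0,-0.53,0.85,0,1],[0,0,0,-0.53,0.85,0,1],[0,0,0,-0.53,0.85,0,1],[0,0,0,-0.53,0.85,0,1],[0,0,0,0,0,0,1],[0,0,0,0,0,0,1],[0,0,0,0,0,0,1]],
  ],
)

```text
time_s: 46.5
eef_pos: [0.453, -0.2895, 0.1693]
tool_rot: [0.997, 0.073, 0.0, 0.0]
force: [1.0, 0.0, 0.2]
grip_width: 0.0853
```

```bash
python3 -c "
from h import *
go(.4529,-.2911,.0616,8.35)"
```

```text
t 46.5 tcp [ 0.453  -0.2895  0.1693] yaw 8.41 w 0.0853 F [1.  0.  0.2]
tool dx,dy,dz units: [-0.01  0.05  3.59] rz units 0.01
```

Call:
step_arm(
  commands=[
    [[0,0,0,-0.01,0.04,0.45,1],[0,0,0,0,0,0.55,1],[0,0,0,0,0,0.55,1],[0,0,0,0,0,0.55,1],[0,0,0,0,0,0.55,1],[0,0,0,0,0,0.55,1],[0,0,0,0,0,0.4,1],[0,0,0,0,0,0,1],[0,0,0,0,0,0,1],[0,0,0,0,0,0,1]],
  ],
)

```text
time_s: 47.5
eef_pos: [0.4527, -0.2915, 0.0612]
tool_rot: [0.997, 0.073, 0.0, 0.0]
force: [-0.0, -0.8, 0.3]
grip_width: 0.0853
```

```bash
python3 -c "
from h import *
go(.4529,-.2911,.0616,8.35)"
```

```text
t 47.5 tcp [ 0.4527 -0.2915  0.0612] yaw 8.36 w 0.0853 F [-0.  -0.8  0.3]
tool dx,dy,dz units: [ 0.01 -0.01 -0.01] rz units 0.0
```

Call:
step_arm(
  commands=[
    [[0,0,0,0.01,-0.01,-0.01,1],[0,0,0,0,0,0,-1],[0,0,0,0,0,0,-1],[0,0,0,0,0,0,-1],[0,0,0,0,0,0,-1],[0,0,0,0,0,0,-1],[0,0,0,0,0,0,-1],[0,0,0,0,0,0,-1],[0,0,0,0,0,0,-1]],
  ],
)

```text
time_s: 48.4
eef_pos: [0.4527, -0.2914, 0.0613]
tool_rot: [0.997, 0.073, 0.0, 0.0]
force: [-0.7, 0.2, 5.7]
grip_width: 0.0429
```

```bash
python3 -c "
from h import *
go(.6237,-.0279,.19,8.35)"
```

```text
t 48.4 tcp [ 0.4527 -0.2914  0.0613] yaw 8.35 w 0.0429 F [-0.7  0.2  5.7]
tool dx,dy,dz units: [ 6.92 -7.86 -4.29] rz units -0.0
```

Call:
step_arm(
  commands=[
    [[0,0,0,0,0,-0.3,-1],[0,0,0,0,0,-0.6,-1],[0,0,0,0,0,-0.8,-1],[0,0,0,0,0,-0.8,-1],[0,0,0,0,0,-0.8,-1],[0,0,0,0,0,-0.5,-1],[0,0,0,0.3,-0.34,-0.3,-1],[0,0,0,0.6,-0.68,0,-1],[0,0,0,0.6,-0.68,0,-1],[0,0,0,0.6,-0.68,0,-1],[0,0,0,0.6,-0.68,0,-1],[0,0,0,0.6,-0.68,0,-1],[0,0,0,0.6,-0.68,0,-1],[0,0,0,0.6,-0.68,0,-1],[0,0,0,0.6,-0.68,0,-1],[0,0,0,0.6,-0.68,0,-1],[0,0,0,0.6,-0.68,0,-1],[0,0,0,0.42,-0.48,0,-1],[0,0,0,0.2,-0.24,0,-1],[0,0,0,0,0,0,-1]],
  ],
)

```text
time_s: 50.4
eef_pos: [0.6239, -0.0263, 0.1837]
tool_rot: [0.997, 0.074, -0.0, -0.0]
force: [-0.3, -0.7, -2.4]
grip_width: 0.0429
```

Call:
step_arm(
  commands=[
    [[0,0,0,0,0,0,-1],[0,0,0,0,0,0,-1]],
  ],
)

```text
time_s: 50.6
eef_pos: [0.623, -0.0294, 0.1838]
tool_rot: [0.997, 0.072, -0.001, 0.0]
force: [0.7, -1.2, -3.0]
grip_width: 0.0434
```

```bash
python3 -c "
from h import *
go(.6237,-.0279,.0673,8.35)"
```

```text
t 50.6 tcp [ 0.623  -0.0294  0.1838] yaw 8.24 w 0.0434 F [ 0.7 -1.2 -3. ]
tool dx,dy,dz units: [ 0.03 -0.05  3.88] rz units -0.01
```

Call:
step_arm(
  commands=[
    [[0,0,0,0,-0.02,0.6,-1],[0,0,0,0,0,0.7,-1],[0,0,0,0,0,0.7,-1],[0,0,0,0,0,0.6,-1],[0,0,0,0,0,0.5,-1],[0,0,0,0,0,0.35,-1],[0,0,0,0,0,0.2,-1],[0,0,0,0,0,0.15,-1],[0,0,0,0,0,0,-1],[0,0,0,0,0,0,-1],[0,0,0,0,0,0,-1],[0,0,0,0,0,0,-1]],
  ],
)

```text
time_s: 51.8
eef_pos: [0.6239, -0.0272, 0.0704]
tool_rot: [0.997, 0.073, 0.0, 0.0]
force: [-0.4, -0.4, -2.7]
grip_width: 0.0433
```

```bash
python3 -c "
from h import *
go(.6237,-.0279,.0673,8.35)"
```

```text
t 51.8 tcp [ 0.6239 -0.0272  0.0704] yaw 8.35 w 0.0433 F [-0.4 -0.4 -2.7]
tool dx,dy,dz units: [-0.01  0.02  0.1 ] rz units -0.0
```

Call:
step_arm(
  commands=[
    [[0,0,0,-0.01,0.02,0.05,-1],[0,0,0,0,0,0.04,-1],[0,0,0,0,0,0,-1],[0,0,0,0,0,0,-1]],
  ],
)

```text
time_s: 52.2
eef_pos: [0.6235, -0.028, 0.0674]
tool_rot: [0.997, 0.073, 0.0, 0.0]
force: [-0.6, -0.5, 2.1]
grip_width: 0.043
```

```bash
python3 -c "
from h import *
go(.6237,-.0279,.0673,8.35)"
```

```text
t 52.2 tcp [ 0.6235 -0.028   0.0674] yaw 8.34 w 0.043 F [-0.6 -0.5  2.1]
tool dx,dy,dz units: [ 0.01 -0.    0.  ] rz units -0.0
```

Call:
step_arm(
  commands=[
    [[0,0,0,0,0,0,1],[0,0,0,0,0,0,1],[0,0,0,0,0,0,1],[0,0,0,0,0,0,1],[0,0,0,0,0,0,1],[0,0,0,0,0,0,1],[0,0,0,0,0,-0.5,1],[0,0,0,0,0,-0.9,1],[0,0,0,0,0,-1,1],[0,0,0,0,0,-1,1]],
  ],
)

```text
time_s: 53.2
eef_pos: [0.6233, -0.0278, 0.1713]
tool_rot: [0.997, 0.073, 0.0, -0.0]
force: [0.4, -0.5, 0.8]
grip_width: 0.0853
```

Call:
step_arm(
  commands=[
    [[0,0,0,-0.72,0.56,0,1],[0,0,0,-0.72,0.56,0,1],[0,0,0,-0.72,0.56,0,1],[0,0,0,-0.72,0.56,0,1],[0,0,0,-0.72,0.56,0,1],[0,0,0,-0.72,0.56,0,1],[0,0,0,-0.72,0.56,0,1],[0,0,0,-0.72,0.56,0,1],[0,0,0,-0.72,0.56,0,1],[0,0,0,-0.72,0.56,0,1],[0,0,0,-0.72,0.56,0,1],[0,0,0,-0.72,0.56,0,1],[0,0,0,-0.72,0.56,0,1],[0,0,0,-0.72,0.5,0,1],[0,0,0,0,0,0,1],[0,0,0,0,0,0,1],[0,0,0,0,0,0,1]],
  ],
)

```text
time_s: 54.9
eef_pos: [0.359, -0.3023, 0.1699]
tool_rot: [0.997, 0.073, 0.001, 0.0]
force: [0.5, -0.1, -0.1]
grip_width: 0.085
```

```bash
python3 -c "
from h import *
go(.3581,-.3028,.061,8.35)"
```

```text
t 54.9 tcp [ 0.359  -0.3023  0.1699] yaw 8.4 w 0.085 F [ 0.5 -0.1 -0.1]
tool dx,dy,dz units: [-0.03  0.01  3.63] rz units 0.01
```

Call:
step_arm(
  commands=[
    [[0,0,0,-0.03,0.01,0.45,1],[0,0,0,0,0,0.55,1],[0,0,0,0,0,0.55,1],[0,0,0,0,0,0.55,1],[0,0,0,0,0,0.55,1],[0,0,0,0,0,0.55,1],[0,0,0,0,0,0.43,1],[0,0,0,0,0,0,1],[0,0,0,0,0,0,1],[0,0,0,0,0,0,1]],
  ],
)

```text
time_s: 55.9
eef_pos: [0.3579, -0.3029, 0.061]
tool_rot: [0.997, 0.073, 0.0, 0.0]
force: [-0.7, -0.5, 0.1]
grip_width: 0.0855
```

```bash
python3 -c "
from h import *
go(.3581,-.3028,.061,8.35)"
```

```text
t 55.9 tcp [ 0.3579 -0.3029  0.061 ] yaw 8.39 w 0.0855 F [-0.7 -0.5  0.1]
tool dx,dy,dz units: [ 0.01 -0.   -0.  ] rz units 0.0
```

Call:
step_arm(
  commands=[
    [[0,0,0,0,0,0,-1],[0,0,0,0,0,0,-1],[0,0,0,0,0,0,-1],[0,0,0,0,0,0,-1],[0,0,0,0,0,0,-1],[0,0,0,0,0,0,-1],[0,0,0,0,0,0,-1],[0,0,0,0,0,0,-1]],
  ],
)

```text
time_s: 56.7
eef_pos: [0.3574, -0.3033, 0.0608]
tool_rot: [0.997, 0.073, 0.0, 0.0]
force: [0.2, 0.5, 5.7]
grip_width: 0.0435
```

```bash
python3 -c "
from h import *
go(.5683,.035,.19,8.35)"
```

```text
t 56.7 tcp [ 0.3574 -0.3033  0.0608] yaw 8.33 w 0.0435 F [0.2 0.5 5.7]
tool dx,dy,dz units: [  8.59 -10.14  -4.31] rz units -0.0
```

Call:
step_arm(
  commands=[
    [[0,0,0,0,0,-0.3,-1],[0,0,0,0,0,-0.6,-1],[0,0,0,0,0,-0.8,-1],[0,0,0,0,0,-0.8,-1],[0,0,0,0,0,-0.8,-1],[0,0,0,0,0,-0.5,-1],[0,0,0,0.3,-0.35,-0.3,-1],[0,0,0,0.7,-0.83,0,-1],[0,0,0,0.7,-0.83,0,-1],[0,0,0,0.7,-0.83,0,-1],[0,0,0,0.7,-0.83,0,-1],[0,0,0,0.7,-0.83,0,-1],[0,0,0,0.7,-0.83,0,-1],[0,0,0,0.7,-0.83,0,-1],[0,0,0,0.7,-0.83,0,-1],[0,0,0,0.7,-0.83,0,-1],[0,0,0,0.7,-0.83,0,-1],[0,0,0,0.7,-0.8,0,-1],[0,0,0,0.4,-0.46,0,-1],[0,0,0,0.2,-0.24,0,-1]],
  ],
)

```text
time_s: 58.7
eef_pos: [0.5686, 0.0378, 0.1832]
tool_rot: [0.997, 0.074, -0.0, -0.0]
force: [-0.3, -1.1, -1.5]
grip_width: 0.0433
```

Call:
step_arm(
  commands=[
    [[0,0,0,0,0,0,-1],[0,0,0,0,0,0,-1],[0,0,0,0,0,0,-1]],
  ],
)

```text
time_s: 59.0
eef_pos: [0.5676, 0.034, 0.1833]
tool_rot: [0.997, 0.072, -0.0, 0.0]
force: [0.8, -0.5, -1.3]
grip_width: 0.0434
```

```bash
python3 -c "
from h import *
go(.5683,.035,.0667,8.35)"
```

```text
t 59.0 tcp [0.5676 0.034  0.1833] yaw 8.25 w 0.0434 F [ 0.8 -0.5 -1.3]
tool dx,dy,dz units: [ 0.03 -0.03  3.89] rz units -0.01
```

Call:
step_arm(
  commands=[
    [[0,0,0,0,0,0.6,-1],[0,0,0,0,0,0.7,-1],[0,0,0,0,0,0.7,-1],[0,0,0,0,0,0.6,-1],[0,0,0,0,0,0.5,-1],[0,0,0,0,0,0.35,-1],[0,0,0,0,0,0.2,-1],[0,0,0,0,0,0.15,-1],[0,0,0,0,0,0,-1],[0,0,0,0,0,0,-1],[0,0,0,0,0,0,-1],[0,0,0,0,0,0,-1]],
  ],
)

```text
time_s: 60.2
eef_pos: [0.5686, 0.0357, 0.0698]
tool_rot: [0.997, 0.073, 0.0, 0.0]
force: [-0.3, 1.5, -1.7]
grip_width: 0.0436
```

```bash
python3 -c "
from h import *
go(.5683,.035,.0667,8.35)"
```

```text
t 60.2 tcp [0.5686 0.0357 0.0698] yaw 8.35 w 0.0436 F [-0.3  1.5 -1.7]
tool dx,dy,dz units: [-0.01  0.02  0.1 ] rz units -0.0
```

Call:
step_arm(
  commands=[
    [[0,0,0,-0.01,0.02,0.05,-1],[0,0,0,0,0,0.05,-1],[0,0,0,0,0,0,-1],[0,0,0,0,0,0,-1]],
  ],
)

```text
time_s: 60.6
eef_pos: [0.5682, 0.0349, 0.0668]
tool_rot: [0.997, 0.073, 0.0, 0.0]
force: [-2.1, -1.1, 6.5]
grip_width: 0.0436
```

```bash
python3 -c "
from h import *
go(.5683,.035,.0667,8.35)"
```

```text
t 60.6 tcp [0.5682 0.0349 0.0668] yaw 8.35 w 0.0436 F [-2.1 -1.1  6.5]
tool dx,dy,dz units: [ 0. -0.  0.] rz units -0.0
```

Releasing, then moving clear for a start/end image comparison.

Call:
step_arm(
  commands=[
    [[0,0,0,0,0,0,1],[0,0,0,0,0,0,1],[0,0,0,0,0,0,1],[0,0,0,0,0,0,1],[0,0,0,0,0,0,1],[0,0,0,0,0,0,1],[0,0,0,0,0,-0.5,1],[0,0,0,0,0,-0.9,1],[0,0,0,0,0,-1,1],[0,0,0,0,0,-1,1]],
  ],
)

```text
time_s: 61.6
eef_pos: [0.5678, 0.035, 0.1692]
tool_rot: [0.997, 0.073, -0.0, -0.0]
force: [1.3, 0.2, -0.2]
grip_width: 0.0853
```

Call:
step_arm(
  commands=[
    [[0,0,0,-0.5,0.8,-0.1,1],[0,0,0,-0.5,1,-0.1,1],[0,0,0,-0.5,1,-0.1,1],[0,0,0,-0.5,1,-0.1,1],[0,0,0,-0.5,1,-0.1,1],[0,0,0,-0.5,1,-0.1,1],[0,0,0,-0.5,1,-0.1,1],[0,0,0,-0.5,1,-0.1,1],[0,0,0,-0.5,1,-0.1,1],[0,0,0,-0.5,1,-0.1,1],[0,0,0,-0.5,1,-0.1,1],[0,0,0,-0.5,1,-0.1,1],[0,0,0,-0.5,1,-0.1,1],[0,0,0,-0.5,1,-0.1,1],[0,0,0,0,1,0,1],[0,0,0,0,1,0,1],[0,0,0,0,1,0,1],[0,0,0,0,1,0,1],[0,0,0,0,0,0,1],[0,0,0,0,0,0,1]],
  ],
)

```text
time_s: 63.6
eef_pos: [0.4375, -0.5239, 0.2097]
tool_rot: [0.997, 0.072, -0.0, -0.0]
force: [-0.4, -0.1, 0.4]
grip_width: 0.0854
```

Run:
```python
from h import *
import cv2
for n in("top","scene"):
    a=cv2.imread(f"pics/{n}0.png");b=bot.capture(n);cv2.imwrite(f"pics/{n}9.png",b)
    y,x,h,w=(170,240,120,135) if n=="top" else (225,265,115,160)
    A=a[y:y+h,x:x+w];B=b[y:y+h,x:x+w]
    s=395/w
    r=lambda i:cv2.resize(i,None,fx=s,fy=s,interpolation=2)
    row=np.hstack([r(A),r(B)]);cv2.imwrite(f"pics/cmp_{n}.png",row)
    # per-object subpixel shift by ECC on patch of upper part
    boxes={"top":{"can":(320,203,27,27),"bottle":(263,205,24,24),"carton":(290,229,28,27),"tape":(254,255,28,28),"junction":(328,179,27,23),"packet":(254,181,26,22)},
           "scene":{"can":(297,253,28,26),"bottle":(366,251,30,34),"carton":(328,228,32,22),"tape":(368,229,30,22),"junction":(286,300,32,27),"packet":(380,300,30,18)}}[n]
    ga,gb=[cv2.cvtColor(i,6).astype(np.float32) for i in(a,b)]
    for k,(u,v,ww,hh) in boxes.items():
        W=np.eye(2,3,dtype=np.float32)
        try:
            cc,W=cv2.findTransformECC(ga[v:v+hh,u:u+ww],gb[v:v+hh,u:u+ww],W,cv2.MOTION_EUCLIDEAN,(3,200,1e-5),None,3)
            c=np.array([ww/2,hh/2,1]);d=W@c-c[:2];print(n,k,"px shift",d.round(2),"rot",round(float(np.degrees(np.arctan2(W[1,0],W[0,0]))),1),"cc",round(cc,3))
        except cv2.error as e:print(n,k,"ECC fail")
a=cv2.imread("pics/cmp_top.png");b=cv2.imread("pics/cmp_scene.png")
o=np.vstack([a[:,:790],b[:,:790]]);o=o[:600] if o.shape[0]<=600 else cv2.resize(o,None,fx=590/o.shape[0],fy=590/o.shape[0])
cv2.imwrite("pics/cmp.png",o)
```

```text
top can px shift [-0.13 -0.04] rot 0.0 cc 0.997
top bottle px shift [0.25 0.54] rot -1.0 cc 0.991
top carton px shift [-0.17 -0.11] rot 0.7 cc 0.983
top tape px shift [-0.   -0.02] rot 1.3 cc 0.98
top junction px shift [-0.01  0.  ] rot -0.0 cc 1.0
top packet px shift [0.   0.01] rot 0.1 cc 1.0
scene can px shift [0.16 0.07] rot 0.3 cc 0.994
scene bottle px shift [-0.41 -0.57] rot 0.7 cc 0.982
scene carton px shift [0.17 0.18] rot 0.4 cc 0.986
scene tape px shift [ 0.02 -0.  ] rot -0.0 cc 1.0
scene junction px shift [-0.  0.] rot 0.0 cc 1.0
scene packet px shift [-0.01 -0.  ] rot -0.1 cc 1.0
```

View pics/cmp.png

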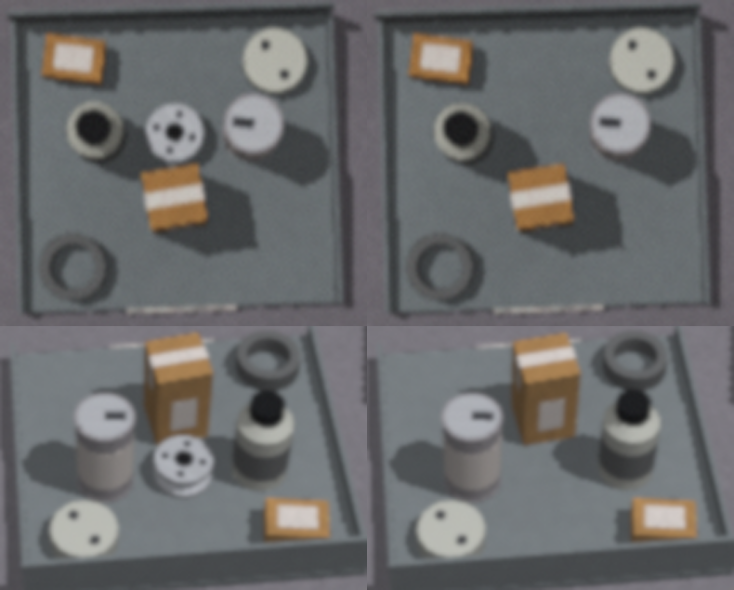

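Run:
```python
from h import *
import cv2
a=cv2.imread("pics/scene7.png") if 0 else cv2.imread("pics/s7.png");b=cv2.imread("pics/scene9.png")
print("pan area diff",np.abs(a[170:250,430:520].astype(int)-b[170:250,430:520]).mean(), bot.read_state()["time_s"])
print(bot.finish_job())
```

```text
pan area diff 0.6588425925925926 63.7
the job is handed in; nothing more can be done
None
```

The job is done and handed in at 63.7 s, with no verdict reported. I stood the carton, can and bottle on the mat, laid the pulley on the scale pan, then put the bottle, can and carton back upright where they stood.

- **Pulley:** it lies flat. Both cameras put it within about 2 mm of the pan centre, and the pan area did not change between that check and the final picture.
- **Tall things:** comparing start and end pictures, the can and carton moved by about 0.2 px (around 0.5 mm). The carton's turn is under 1°. The bottle sits about 0.6–0.7 px off (1 to 1.5 mm), which I left as it was.
- **Other stock:** the tape, packet and junction box moved by 0.02 px or less. The top view fitted a 1.3° turn for the ring-shaped tape; the scene view fitted none, so I take it as fit noise. I never moved the blue and pink look-alikes.
- **Forces:** the highest force reading I saw was 24 N, when I set the carton on the mat. That is under the limits, though readings come only at the end of each move.

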